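# A puff of room mist before the nap

### The job

Freshen the nursery: press the nozzle cap of the slim, tall mist bottle on the wooden tray all the way down for a moment, then let it spring back up. Do not work the wide lotion pump that shares the tray, and leave the glass bottle and the ceramic hedgehog where they stand.

Things in the scene. Friction and masses are not known exactly. Their poses are not given: they have to be found in the camera images.
- mist_top (a point): Centre of the top face of the mist bottle's nozzle cap; moves down with the cap. The mist bottle is a slim aluminium cylinder, 46 mm across, standing fixed on a low wooden tray (120 x 250 mm, rim 20 mm high, fixed to the dresser). Its cap is a plain upright white cylinder, 36 mm across and 26 mm tall, with a flat top and a tiny nozzle in its side; no spout. At rest the top is 189 mm above the dresser: it is the tallest thing near the work. The z axis points up.
- mist_cap (a joint): How far the mist bottle's cap is pressed straight down, in m: 0 at rest (up), 0.010 fully down on its stop. The spring needs about 2.5 N to start and 7 N to hold fully down, and lifts the cap again when released.
- pump_top (a point): Centre of the top face of the lotion pump's head, which is not to be pressed. The lotion pump is a squat, wide aluminium bottle, 74 mm across, fixed on the same tray 120 mm from the mist bottle, centre to centre, on either side. Its white head is 30 mm across, with a spout reaching 55 mm to the side (along this point's -x); the top is 136 mm above the dresser.
- pump_head (a joint): How far the lotion pump's head is pressed down, in m: 0 at rest (up), 0.010 fully down. Sprung like the mist cap.
- glass_bottle: Bystander, loose: a clear glass baby bottle with a round white cap, 58 mm across, 144 mm tall, upright on the dresser beyond the tray as seen from the robot. It has no sprung part. Origin at the centre of its underside, z up.
- hedgehog: Bystander, loose: a small ceramic hedgehog, about 110 mm long, 90 mm wide and 60 mm tall, on the dresser on the robot's side of the tray. Origin at the centre of its underside, z up, snout towards its -x.

How it is judged:
By the outcome, as a careful person would: the job done as asked, in the order asked, and still so for the second after the job is handed in, with the robot touching nothing.
It also fails if it takes over 24 s, if anything falls off the work surface, if the arm or the gripper's body presses on something with over 40 N, if the wrist force passes 120 N, or if a joint passes its speed limit or range.

### The arm

A 6-joint arm with a two-finger parallel gripper is mounted at the origin on the work surface. World frame = base frame: x ahead of the robot, y to its left, z up, the work surface at z = 0. Lengths are in m, angles in rad, forces in N, time in s.
With the tool pointing down it reaches from about 0.35 to 0.975 m from the base axis. Payload 17.4 kg.
Tool frame: the origin (TCP) lies midway between the tips of the shut fingers; the grasp point (between the pads) lies robot.grip_depth behind it (robot.grip_depth is the distance from the TCP to the grasp point, in m); y points along the fingers, x is the direction in which the jaws open and shut, and the axes are right-handed (so a half turn about y gives the same grasp; the last joint's range is limited). The gripper opens to 85 mm and grips with 20 to 120 N. Pads are 22 mm wide; open, the fingers measure 114 mm over their backs; the gripper's body (76 mm by 85 mm) begins 54 mm behind the grasp point. The pads swing forward as they close: fully open they stand 13 mm farther back than shut.
Start: joints at [-1.328, 0.116, 1.442, -0, 1.584, -0.038], TCP at [0.187, -0.649, 0.231] pointing down, gripper open.
Joint ranges: [-2.83, 2.83], [-0.83, 2.19], [0.07, 2.5], [-1.14, 4.28], [0.01, 3], [-2.97, 2.97]. Speed limits (rad/s): [1.89, 1.89, 2.22, 3.14, 3.14, 3.14].

### API

Orientations are given as a unit quaternion [w, x, y, z].
In Python, from plant import robot, vision, ticket gives the robot as it stands.
- The arm moves only by the shell command python3 -m pendant 'ROWS'. ROWS is JSON, one flat list of numbers, 5 for each row, row after row: the finger opening in m, from 0 to 0.0854, then the shift along the tool's x, y, z in m, then the turn about the tool's y in units of 6 degrees (1.0 is 6 degrees). In form: [grip, x, y, z, spin, grip, x, y, z, spin, ...]. A call has 1 to 5 rows; each row is the pose to reach, as a shift and turn from the pose measured when the call began, along the tool's axes at that moment; what a row does not reach only later rows make up. A row lasts 1/12 s, in which the tool goes at most 41.7 mm and 7.16 degrees, less where a joint would pass 70% of its speed; a pose out of reach is approached as far as the arm can. A call with a gripper value outside its range is refused whole. The fingers move at their own pace and stop on an object; the grip force is fixed at half the most. Time passes only in rows, so rows that repeat a pose let the fingers close. It gives the time, the measured TCP pose, the force and the opening at its end, in the units of the state.
- robot.get_state(): the state, without advancing time (a new reading comes with each control period).
- vision.grab_frame(name): name is "side" or "top"; returns a dict with "image" (384x512x3 uint8, red, green, blue), "depth" (384x512 float32, m along the optical axis (not along the pixel's ray), 0 where there is no reading), "camera_matrix" (3x3 intrinsics, pixels), "distortion" ([k1, k2, p1, p2, k3] as OpenCV has them; the pictures are not rectified), "camera_from_world" (4x4, takes a point from world to camera coordinates). Camera axes: x right, y down, z forward; pixel columns grow to the right and rows downward; lengths in m; the calibration is good to about 2 mm. A picture is of the moment at which its call begins.
- ticket.close_job(): hands the job in, once; it reports no verdict.
The state is a dict: "clock": time; "q": joint angles; "joint_velocities": joint speeds; "effort": joint torques, N m; "position": TCP position; "tool_rot": TCP orientation; "ft_force": force on the tool from outside, world axes, zero at the start; "moment": the same for the moment, N m; "opening": finger opening in m.
Only numpy, scipy, OpenCV 4.12 (cv2) and the standard library are available. Lean on these libraries where they do the work, as an engineer would, in place of code of your own. Each camera call takes 0.05 s, during which the arm holds its last target.

## Working session

There is one attempt and no reset: what is moved stays moved. The work goes in short steps, Python scripts to look and compute and a shell command to move; the robot and the scene stay as the last step left them, time stands still between calls to the robot, and variables do not carry over. Pictures are saved under pics/ and viewed, and the job is handed in when it is done.

```bash
ls; mkdir -p pics; python3 - <<'E'
from plant import robot, vision
import cv2, numpy as np, pickle
F={}
for n in("side","top"):
    f=vision.grab_frame(n);F[n]=f
    cv2.imwrite(f"pics/{n}0.png",f["image"][:,:,::-1])
    print(n,f["camera_matrix"].round(1).tolist(),f["distortion"],f["camera_from_world"].round(3).tolist())
pickle.dump(F,open("f0.pkl","wb"))
s=robot.get_state();print(s,robot.grip_depth)
E
```

```text
pics
side [[427.8, 0.0, 256.7], [0.0, 427.8, 193.2], [0.0, 0.0, 1.0]] [-0.01999699  0.          0.          0.          0.        ] [[-0.943, -0.333, 0.001, 0.553], [-0.264, 0.744, -0.614, 0.195], [0.204, -0.579, -0.79, 1.033], [0.0, 0.0, 0.0, 1.0]]
top [[387.6, 0.0, 257.0], [0.0, 387.6, 188.7], [0.0, 0.0, 1.0]] [-0.04057129  0.          0.          0.          0.        ] [[0.007, -0.999, -0.035, 0.079], [-0.998, -0.005, -0.059, 0.577], [0.058, 0.035, -0.998, 0.804], [0.0, 0.0, 0.0, 1.0]]
{'clock': 0.1, 'q': array([-1.32780320e+00,  1.16429242e-01,  1.44216998e+00,  1.65200952e-05,
        1.58401772e+00, -3.78207460e-02]), 'joint_velocities': array([ 0.00165237, -0.00071406, -0.00045496, -0.00055979,  0.00108918,
       -0.00073006]), 'effort': array([ 2.12982151e-03, -7.33662558e+01, -6.33788753e+01, -1.70532917e-05,
        5.32029386e-03,  1.07437975e-05]), 'position': array([ 0.18701051, -0.64840395,  0.23065961]), 'tool_rot': array([ 0.5652856 , -0.56481953,  0.42538368, -0.42482916]), 'ft_force': array([-0.13931921, -0.24997149,  0.46566472]), 'moment': array([ 0.07229835, -0.04871981, -0.03986294]), 'opening': 0.08506377977326646} 0.0187
```

View pics/side0.png

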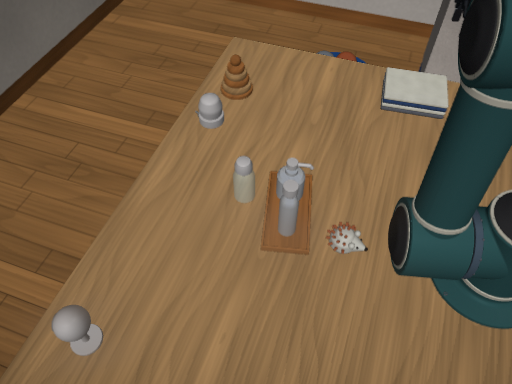

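View pics/top0.png

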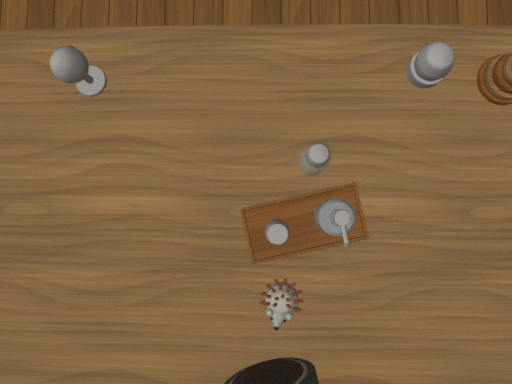

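```bash
python3 - <<'E'
from scipy.spatial.transform import Rotation as R
print(R.from_quat([-0.56481953,0.42538368,-0.42482916,0.5652856]).as_matrix().round(3))
E
```

```text
[[ 0.277 -0.     0.961]
 [-0.961  0.001  0.277]
 [-0.001 -1.     0.   ]]
```

The side view shows the mist bottle's cap at about (291,186), with the pump behind it at (292,163). The top view shows the mist cap at (277,232), the pump head at (342,217) with its spout toward the robot, the glass bottle cap at (318,154) and the hedgehog at (281,300).

```bash
cat > h.py <<'E'
import numpy as np, cv2
def ray(f,uv,z):
    K=f["camera_matrix"];D=np.array(f["distortion"]);T=f["camera_from_world"]
    p=cv2.undistortPoints(np.array([[uv]],float),K,D)[0,0]
    R=T[:3,:3];c=-R.T@T[:3,3];d=R.T@np.array([p[0],p[1],1.])
    return c+d*(z-c[2])/d[2]
def cloud(f):
    K=f["camera_matrix"];D=np.array(f["distortion"]);T=f["camera_from_world"]
    v,u=np.mgrid[:384,:512];uv=np.stack([u,v],-1).reshape(-1,1,2).astype(float)
    p=cv2.undistortPoints(uv,K,D)[:,0];d=f["depth"].reshape(-1)
    c=np.c_[p*d[:,None],d];w=(c-T[:3,3])@T[:3,:3]
    w[d<=0]=np.nan
    return w.reshape(384,512,3)
def proj(f,X):
    T=f["camera_from_world"];
    return cv2.projectPoints(np.array([X],float),cv2.Rodrigues(T[:3,:3])[0],T[:3,3],f["camera_matrix"],np.array(f["distortion"]))[0].ravel()
E
python3 - <<'E'
import pickle
from h import *
F=pickle.load(open("f0.pkl","rb"))
for n,uv,z in [("top",(277,232),.189),("top",(342,217),.136),("top",(318,154),.144),("top",(281,300),.03)]:print(uv,ray(F[n],uv,z).round(4))
for n in F:
    w=cloud(F[n]);g=w[...,2]
    m0=ray(F["top"],(277,232),.189)
    m=(g>.18)&(g<.2)&(np.hypot(w[...,0]-m0[0],w[...,1]-m0[1])<.04)
    vv,uu=np.nonzero(m);P=w[m]
    if len(P):print(n,m.sum(),P.mean(0).round(4),P.min(0).round(4),P.max(0).round(4),uu.mean(),vv.mean(),proj(F[n],m0))
im=F["top"]["image"][180:270,230:380]
cv2.imwrite("pics/crop_top.png",cv2.resize(im,None,fx=5,fy=5,interpolation=cv2.INTER_NEAREST)[:,:,::-1])
im=F["side"]["image"][140:260,240:340]
cv2.imwrite("pics/crop_side.png",cv2.resize(im,None,fx=5,fy=5,interpolation=cv2.INTER_NEAREST)[:,:,::-1])
E
```

```text
(277, 232) [0.4945 0.0425 0.189 ]
(342, 217) [ 0.5196 -0.0752  0.136 ]
(318, 154) [ 0.6324 -0.0313  0.144 ]
(281, 300) [0.3467 0.0308 0.03  ]
side 185 [0.4909 0.0468 0.1875] [0.4741 0.0262 0.1803] [0.509  0.0625 0.1926] 290.1783783783784 186.53513513513514 [289.23708037 184.2440948 ]
top 343 [0.4921 0.0418 0.1895] [0.4745 0.0257 0.1805] [0.5095 0.0575 0.1943] 277.3819241982507 233.50437317784255 [277. 232.]
```

View pics/crop_top.png

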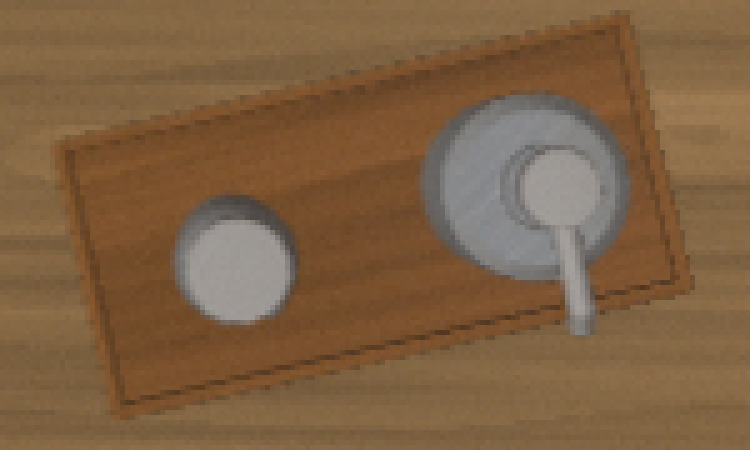

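View pics/crop_side.png

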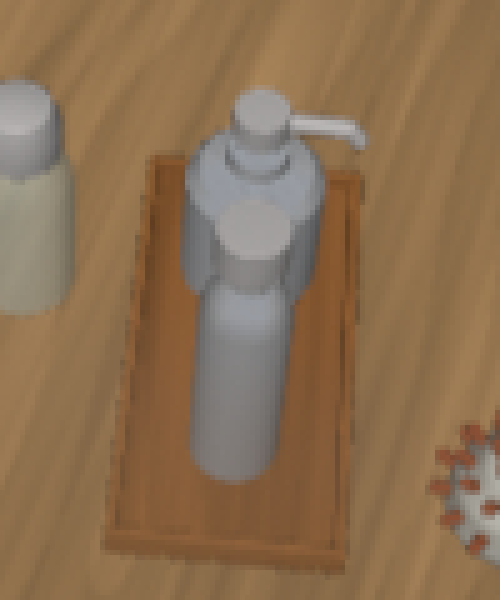

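Cap centre is about (0.491, 0.041), with the cameras and depth agreeing to a few mm. Next I shut the fingers and travel at height.

```bash
python3 -m pendant '[0,-0.029,-0.004,0.024,0, 0,-0.058,-0.008,0.048,0, 0,-0.087,-0.01,0.072,0, 0,-0.116,-0.01,0.096,0, 0,-0.145,-0.01,0.12,0]'
```

```text
clock: 0.52
position: [0.2624, -0.4741, 0.2405]
tool_rot: [0.565, -0.565, 0.426, -0.425]
ft_force: [0.6, 0.2, 0.4]
opening: 0.0255
```

```bash
python3 -m pendant '[0,-0.029,0,0.024,0, 0,-0.058,0,0.048,0, 0,-0.087,0,0.072,0, 0,-0.116,0,0.096,0, 0,-0.145,0,0.12,0]'; python3 -m pendant '[0,-0.029,0,0.024,0, 0,-0.058,0,0.048,0, 0,-0.087,0,0.072,0, 0,-0.116,0,0.096,0, 0,-0.145,0,0.12,0]'
```

```text
clock: 0.93
position: [0.3377, -0.2998, 0.2405]
tool_rot: [0.565, -0.565, 0.426, -0.425]
ft_force: [0.9, -0.7, -0.1]
opening: 0.0001
clock: 1.35
position: [0.4131, -0.1255, 0.2407]
tool_rot: [0.565, -0.565, 0.426, -0.425]
ft_force: [0.6, -0.4, 0.3]
opening: -0.0001
```

```bash
cat > d.py <<'E'
import sys
from plant import robot
from scipy.spatial.transform import Rotation as R
import numpy as np
s=robot.get_state();q=s["tool_rot"]
M=R.from_quat([q[1],q[2],q[3],q[0]]).as_matrix()
t=np.array([float(a) for a in sys.argv[1:4]])
print(s["clock"],s["position"].round(4),s["opening"],"shift",(M.T@(t-s["position"])).round(4),"yaxis",M[:,1].round(4), s["ft_force"].round(2))
E
python3 d.py 0.491 0.041 0.24
```

```text
1.35 [ 0.4131 -0.1255  0.2407] -0.00012248124998866166 shift [-0.1385  0.0009  0.1209] yaxis [-0.      0.0012 -1.    ] [ 0.62 -0.43  0.27]
```

```bash
python3 -m pendant '[0,-0.029,0,0.025,0, 0,-0.058,0,0.05,0, 0,-0.087,0,0.075,0, 0,-0.115,0,0.1,0, 0,-0.1385,0,0.121,0]'; python3 -m pendant '[0,0,0,0,0]'; python3 d.py 0.491 0.041 0.195; python3 - <<'E'
from plant import vision
import cv2
from h import *
for n,(a,b,c,d) in {"side":(120,270,220,350),"top":(160,300,200,400)}.items():
    f=vision.grab_frame(n)
    cv2.imwrite(f"pics/{n}1.png",cv2.resize(f["image"][a:b,c:d],None,fx=4,fy=4,interpolation=cv2.INTER_NEAREST)[:,:,::-1])
    print(proj(f,[.491,.041,.189]),proj(f,[.491,.041,.240]))
E
```

```text
clock: 1.77
position: [0.4915, 0.0436, 0.2407]
tool_rot: [0.565, -0.565, 0.425, -0.425]
ft_force: [0.6, -1.3, -0.5]
opening: -0.0002
clock: 1.85
position: [0.4926, 0.0475, 0.24]
tool_rot: [0.566, -0.565, 0.425, -0.423]
ft_force: [1.5, -0.3, 0.6]
opening: -0.0002
1.85 [0.4926 0.0475 0.24  ] -0.00021205787276714993 shift [ 0.0059  0.045  -0.0033] yaxis [-0.001   0.0023 -1.    ] [ 1.47 -0.3   0.6 ]
[290.9357644  184.17237223] [292.46049966 169.23024677]
[277.87493879 234.13693997] [278.49951592 236.07286429]
```

View pics/side1.png

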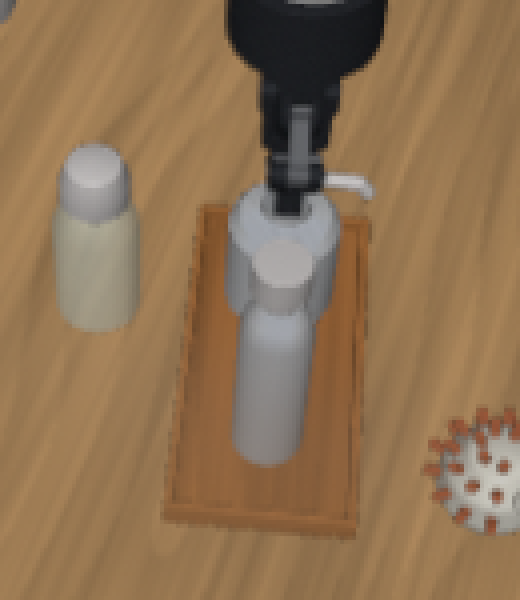

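View pics/top1.png

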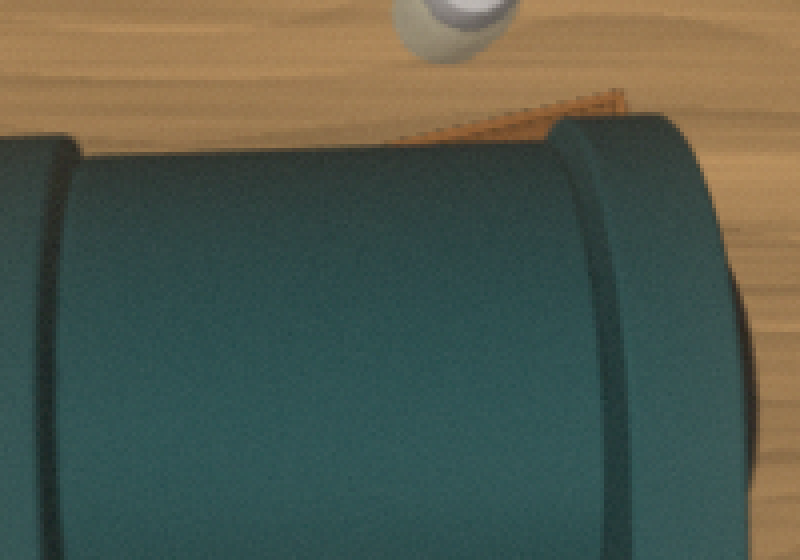

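Fingertips (side, about (292,174)) stand above the cap top (about (291,185)). The top view is hidden by the arm. I re-read the pose after settling, then descend.

```bash
python3 d.py 0.491 0.041 0.197
```

```text
1.95 [0.4915 0.0445 0.2401] 0.00043149479686662665 shift [ 0.0033  0.0431 -0.0014] yaxis [-0.0013  0.0012 -1.    ] [0.3  0.78 0.14]
```

```bash
python3 -m pendant '[0,0.002,0.012,-0.001,0, 0,0.003,0.024,-0.001,0, 0,0.003,0.034,-0.001,0, 0,0.003,0.041,-0.001,0, 0,0.003,0.041,-0.001,0]'; python3 -m pendant '[0,0,0,0,0]'; python3 d.py 0.491 0.041 0.189;python3 - <<'E'
from plant import vision
import cv2
f=vision.grab_frame("side")
cv2.imwrite("pics/side2.png",cv2.resize(f["image"][140:250,240:340],None,fx=5,fy=5,interpolation=cv2.INTER_NEAREST)[:,:,::-1])
E
```

```text
clock: 2.37
position: [0.4905, 0.0408, 0.1969]
tool_rot: [-0.565, 0.566, -0.426, 0.423]
ft_force: [-0.1, 0.4, -0.1]
opening: 0.0001
clock: 2.45
position: [0.4904, 0.0404, 0.1967]
tool_rot: [-0.565, 0.566, -0.426, 0.424]
ft_force: [-0.5, -0.2, 1.3]
opening: 0.0001
2.45 [0.4904 0.0404 0.1967] 0.00010330856742798839 shift [-0.0004  0.0077  0.0007] yaxis [-0.004   0.0012 -1.    ] [-0.48 -0.2   1.34]
```

View pics/side2.png

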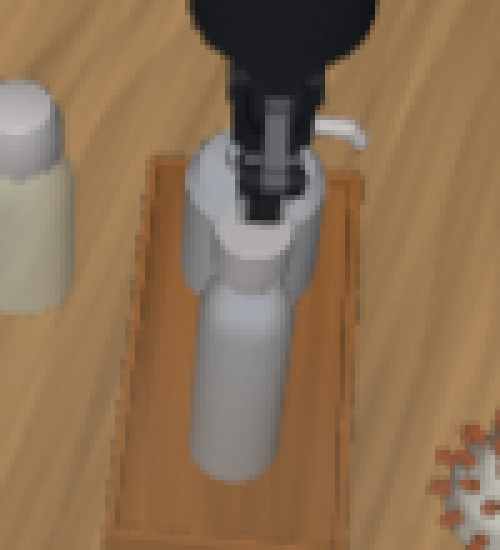

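The tips sit just above the cap near its centre (crop: (263,220) against (253,228)). Now press slowly while reading force.

```bash
python3 -m pendant '[0,0,0.004,0,0, 0,0,0.008,0,0, 0,0,0.011,0,0, 0,0,0.014,0,0, 0,0,0.014,0,0]'
```

```text
clock: 2.92
position: [0.4905, 0.0403, 0.1825]
tool_rot: [-0.565, 0.566, -0.426, 0.424]
ft_force: [1.8, -2.1, 5.2]
opening: -0.0002
```

```bash
python3 -m pendant '[0,0,0.002,0,0, 0,0,0.003,0,0, 0,0,0.003,0,0]'; python3 -m pendant '[0,0,0.001,0,0, 0,0,0.001,0,0]'
```

```text
clock: 3.17
position: [0.4906, 0.0403, 0.1798]
tool_rot: [-0.565, 0.566, -0.426, 0.424]
ft_force: [-0.8, -2.1, 6.4]
opening: 0.0001
clock: 3.33
position: [0.4906, 0.0403, 0.1792]
tool_rot: [-0.565, 0.566, -0.426, 0.424]
ft_force: [-1.4, -0.7, 6.3]
opening: 0.0004
```

```bash
python3 -m pendant '[0,0,0.0015,0,0, 0,0,0.0015,0,0]'
```

```text
clock: 3.5
position: [0.4906, 0.0403, 0.1789]
tool_rot: [-0.565, 0.566, -0.426, 0.424]
ft_force: [-3.7, -1.8, 13.4]
opening: 0.0002
```

```bash
python3 -m pendant '[0,0,0.002,0,0, 0,0,0.002,0,0, 0,0,0.002,0,0, 0,0,0.002,0,0]'; python3 - <<'E'
from plant import vision
import cv2
f=vision.grab_frame("side")
cv2.imwrite("pics/side3.png",cv2.resize(f["image"][140:250,240:340],None,fx=5,fy=5,interpolation=cv2.INTER_NEAREST)[:,:,::-1])
E
```

```text
clock: 3.83
position: [0.4907, 0.0403, 0.1788]
tool_rot: [-0.565, 0.565, -0.425, 0.424]
ft_force: [-8.5, -2.2, 19.0]
opening: 0.0001
```

View pics/side3.png

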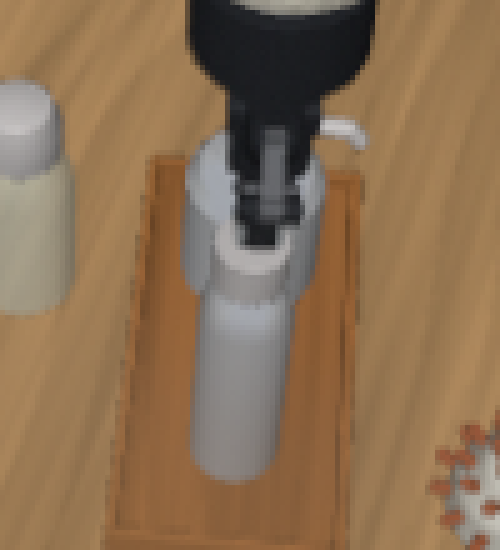

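The cap is on its stop: the tool halted at z 0.1788 (about 10 mm down), the force rose to 19 N, and the cap top in the crop dropped from row 228 to about 250. Next I release straight up and move back.

```bash
python3 -m pendant '[0,0,-0.006,0,0, 0,0,-0.016,0,0, 0,0,-0.035,0,0, 0,0,-0.055,0,0, 0,0,-0.07,0,0]'; python3 -m pendant '[0,0.029,0,-0.024,0, 0,0.058,0,-0.048,0, 0,0.087,0,-0.072,0, 0,0.116,0,-0.096,0, 0,0.145,0,-0.12,0]';python3 -m pendant '[0,0.029,0,-0.024,0, 0,0.058,0,-0.048,0, 0,0.087,0,-0.072,0, 0,0.116,0,-0.096,0, 0,0.145,0,-0.12,0]';python3 -m pendant '[0,0.015,0,-0.012,0, 0,0.015,0,-0.012,0]'
python3 - <<'E'
from plant import vision
import pickle
from h import *
F=pickle.load(open("f0.pkl","rb"))
for n,(a,b,c,d) in {"side":(120,270,220,380),"top":(130,330,220,390)}.items():
    f=vision.grab_frame(n)
    cv2.imwrite(f"pics/{n}4.png",cv2.resize(f["image"][a:b,c:d],None,fx=3,fy=3)[:,:,::-1])
    for g in (F[n],f):
        w=cloud(g);m=(w[...,2]>.165)&(w[...,2]<.2)&(np.hypot(w[...,0]-.491,w[...,1]-.041)<.014)
        k=(w[...,2]>.12)&(w[...,2]<.15)&(np.hypot(w[...,0]-.5196,w[...,1]+.0752)<.012)
        print(n,"mist z",np.median(w[m][:,2]).round(4),"pump z",np.median(w[k][:,2]).round(4) if k.any() else None)
    df=np.abs(f["image"].astype(int)-F[n]["image"]).max(2)[a:b,c:d];print("changed px",(df>30).sum())
E
```

```text
clock: 4.3
position: [0.4908, 0.0404, 0.2505]
tool_rot: [0.565, -0.565, 0.425, -0.425]
ft_force: [0.4, 0.6, -0.2]
opening: -0.0001
clock: 4.72
position: [0.4148, -0.1334, 0.2507]
tool_rot: [0.566, -0.565, 0.425, -0.424]
ft_force: [1.0, 0.3, 0.4]
opening: -0.0001
clock: 5.13
position: [0.3388, -0.3076, 0.2511]
tool_rot: [0.566, -0.565, 0.425, -0.425]
ft_force: [0.9, 1.4, -1.2]
opening: 0.0003
clock: 5.3
position: [0.3298, -0.3282, 0.2509]
tool_rot: [0.565, -0.565, 0.426, -0.425]
ft_force: [-0.1, -0.7, 0.1]
opening: 0.0
side mist z 0.1885 pump z 0.1352
side mist z 0.1883 pump z 0.1351
changed px 0
top mist z 0.1899 pump z 0.1372
top mist z 0.1898 pump z 0.1369
changed px 0
```

View pics/side4.png

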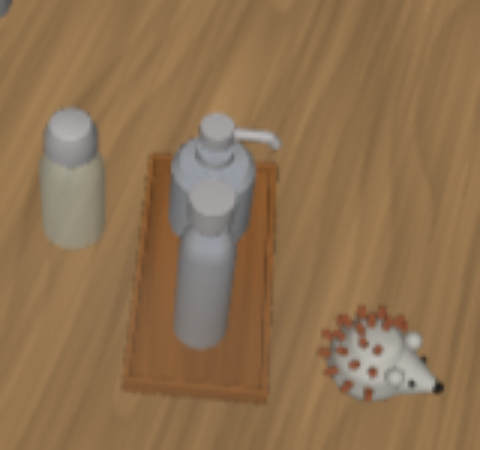

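View pics/top4.png

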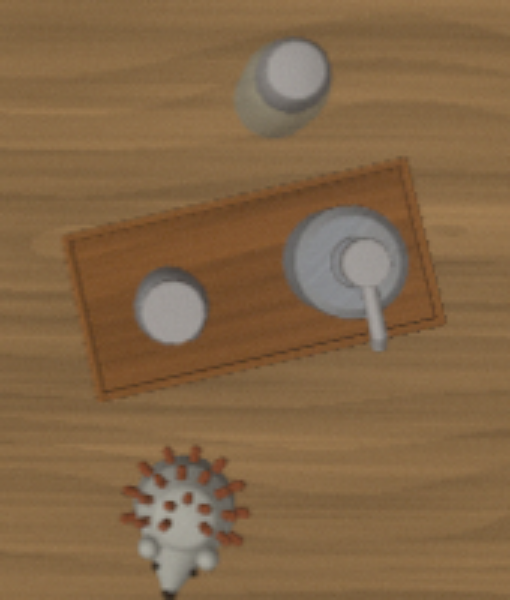

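Both views match the start: the mist cap is back up (crop (212,200) in side, (173,312) in top). The pump, glass bottle and hedgehog are unmoved, and the arm is clear.

```bash
python3 -c "
from plant import ticket
print(ticket.close_job())"
```

```text
the job is handed in; nothing more can be done
None
```

I pressed the mist bottle's cap down onto its stop with the shut fingertips, held it there briefly, let it spring back, and moved the arm away. The job was handed in at about 5.4 s.

- **Full press:** the tool stopped at z 0.1788, about 10 mm below the resting top. The upward force then rose from about 6 N to 19 N with no further travel, so the cap was on its stop.
- **Spring back:** the cap top reads 0.188 m (side) and 0.190 m (top), within 0.2 mm of its readings before the press.
- **Everything else:** the pump head's height is unchanged to within 0.3 mm. In the areas I compared, which include the glass bottle and the hedgehog, neither view showed a changed pixel from the start.
- **Small disagreement:** the side picture showed the fingertips a few mm off the cap's centre, while my measured position put them within about 1 mm. They were still well within the cap's 18 mm radius, so I made no correction.

No check failed.

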